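# Fit a keyed sanding drum into the spindle sander

### The arm

A 7-joint arm with a two-finger parallel gripper is mounted at the origin on the work surface. World frame = base frame: x ahead of the robot, y to its left, z up, the work surface at z = 0. Lengths are in m, angles in rad, forces in N, time in s.
With the tool pointing down it reaches from about 0.425 to 0.825 m from the base axis. Payload 3.6 kg.
Tool frame: the origin (TCP) lies between the finger pads; the fingertips stand 14 mm ahead of it and the grasp point (between the pads) lies 5 mm behind it; z points along the fingers, x is the direction in which the jaws open and shut, and the axes are right-handed (so a half turn about z gives the same grasp; the last joint's range is limited). The gripper opens to 85 mm and grips with 20 to 120 N. Pads are 22 mm wide; open, the fingers measure 114 mm over their backs; the gripper's body (76 mm by 85 mm) begins 54 mm behind the grasp point. The pads swing forward as they close: fully open they stand 13 mm farther back than shut.
Start: joints at [1.286, 0.615, -0.013, 1.423, 0.008, 1.103, -0.04], TCP at [0.166, -0.628, 0.245] pointing down, gripper open.
Joint ranges: [-3.12, 3.12], [-0.3, 2.06], [-1.34, 1.32], [0.26, 2.42], [-1.36, 4.5], [0.01, 1.98], [-2.84, 2.84]. Speed limits (rad/s): [2.79, 2.79, 3.14, 3.14, 3.14, 3.14, 3.14].

### API

Orientations are given as [roll, pitch, yaw] about the fixed x, y, z axes, in that order (R = Rz(yaw) Ry(pitch) Rx(roll)).
In Python, from bench import ctrl gives the robot as it stands.
- The arm moves only by the tool move_arm, never from a script. Its argument "targets" is a list of rows, each a list of 2 entries, a list of its own where there are three numbers: the shift along the tool's x, y, z in mm, then the turn, a rotation vector about the tool's x, y, z in rad. A call has 1 to 12 rows; each row shifts and turns the commanded pose from where the row before left it, along the tool's axes as they then stand; what a row does not reach is not made up. A row lasts 1/10 s, in which the tool goes at most 50 mm and 8.59 degrees, less where a joint would pass 70% of its speed; a pose out of reach is approached as far as the arm can. A call is refused whole if a number of a shift passes 50 or a number of a turn 0.15, either way. A call with a gripper value outside its range is refused whole. "gripper" is the closure, from 0 (fully open) to 1 (shut), set as the call begins (left out, the last holds). The fingers move at their own pace and stop on an object; the grip force is fixed at half the most. Time passes only in rows, so rows that do not move let the fingers close. It gives the time, the measured TCP pose, the force and the opening at its end, in the units of the state.
- ctrl.read_state(): the state, without advancing time (a new reading comes with each control period).
- ctrl.read_camera(name): name is "scene" or "side" or "wrist"; returns a dict with "img" (480x640x3 uint8, red, green, blue), "fx", "fy", "cx", "cy" (pixels), "R" (3x3) and "t" (3): a world point X has camera coordinates R X + t; the wrist camera has in their place "tool_from_camera" (4x4, takes a point from camera to tool coordinates, whose origin is the TCP and whose axes are the tool frame's). Camera axes: x right, y down, z forward; pixel columns grow to the right and rows downward; lengths in m; the calibration is good to about 2 mm. The wrist camera is an equidistant fisheye: a pixel r from the principal point sees the ray r / f radians off the axis. A picture is of the moment at which its call begins: read the wrist's pose just before it. There is no depth.
- ctrl.job_done(): hands the job in, once; it reports no verdict.
The state is a dict: "time": time; "joint_pos": joint angles; "joint_velocities": joint speeds; "effort": joint torques, N m; "position": TCP position; "tool_rot": TCP orientation; "force": force on the tool from outside, world axes, zero at the start; "ft_torque": the same for the moment, N m; "gripper_width": opening from 0.0 (shut) to 1.0 (fully open).
Only numpy, scipy, OpenCV 4.12 (cv2) and the standard library are available. Lean on these libraries where they do the work, as an engineer would, in place of code of your own. Each camera call takes 0.05 s, during which the arm holds its last target.

### The job

Fit the reddish-brown sanding drum to the spindle sander: pull the red knob until the dust shutter clicks fully open and leave it open, then lift the drum out of the white rack block and put its shaft down the hub, turning until the key slips into the keyway and the drum sits fully home on the hub. Keep hold of the drum and finish while still pressing it down firmly, with some 10 to 30 N (more than its own weight, no hammering), so that the retaining bolt could be tightened from below. Leave the grey drum, the glue bottle and the wood offcut where they are.

Things in the scene. Friction and masses are not known exactly. Their poses are not given: they have to be found in the camera images.
- sander: Low blue spindle sander fixed to the bench, aluminium deck 70 mm above the bench. Origin on the bench below the hub's axis; its y axis is the direction in which the shutter opens; it spans x +-100, y -100 to +190 mm. Two rails 8 mm wide, 10 mm high stand on the deck at x = +-35 mm, y -35 to +115 mm.
- bore_mouth (a point): Centre of the vertical bore at the dark hub's top face, level with the deck (70 mm above the bench); hub 56 mm across. x axis: from the bore's centre towards the keyway. Bore 22.4 mm wide, 52 mm deep; keyway 8 mm wide, reaching 17 mm from the axis, full depth, a yellow mark just outside it. Hidden until the shutter is open.
- shutter (a joint): How far the dust shutter has been pulled, m: 0 shut (covering the hub), 0.065 fully open, where its stop is. A detent about half-way must be overcome (a few N, under 10 N in all); the shutter then stays where it is. It moves along the sander's +y.
- shutter_knob (a point): Centre of the shutter's red upright round knob, 26 mm in diameter, its barrel 30 mm tall (from 15 mm below this point to 15 mm above it); 105 mm above the bench. It stands 95 mm from the bore axis along the sander's y when shut, 160 mm when open. The 4 mm steel shutter below it has its top 7 mm above the deck.
- rack: Fixed white block 90 (x) x 230 (y) x 60 (high) mm with two 36 mm holes at y = +-65 mm, in which the two drums stand. Origin under its centre.
- drum_center (a point): Centre of the reddish-brown drum, half-way up: cylinder 50 mm in diameter, 76 mm tall, about 0.35 kg, standing in either hole of the rack, shaft down. z: its axis, up; x axis: towards the key's side, where a yellow line runs on its black top from centre to rim. The flat underside (shoulder) is 38 mm below this point.
- shoulder (a point): Centre of the reddish-brown drum's underside, where the shaft begins; home, it lies on the hub's top face, at bore_mouth. Axes as drum_center. The 20 mm shaft reaches 47 mm below it, the last 10 mm tapering to 12 mm.
- drum: The reddish-brown drum with shaft and key; origin and axes as point shoulder. The brass key on the shaft is 6 mm wide, reaches 15 mm from the axis and runs from 3 to 30 mm below the shoulder, so the shaft's nose is 17 mm in the bore when the key meets the hub.
- hub: The sander's hub; origin and axes as point bore_mouth. It is braked: it turns only under more than about 1.5 N m.
- spare_center (a point): Bystander: centre of the grey drum, 62 mm in diameter, 76 mm tall, in the other hole of the rack; its top is 136 mm above the bench, so carry the other drum and its shaft over or round it.
- glue_center (a point): Bystander: centre of the white glue bottle, 60 mm in diameter, 150 mm tall, standing.
- offcut_center (a point): Bystander: centre of the wood offcut, 100 x 70 x 30 mm, lying on the bench.

How it is judged:
By the outcome, as a careful person would: the job done as asked, in the order asked, and still so for the second after the job is handed in, while the arm keeps its last pose, push and grip.
It also fails if it takes over 58 s, if anything falls off the work surface, if the arm or the gripper's body presses on something with over 40 N, if the wrist force passes 120 N, or if a joint passes its speed limit or range.

## Working session

There is one attempt and no reset: what is moved stays moved. The work goes in short steps, Python scripts to look and compute and a tool call to move; the robot and the scene stay as the last step left them, time stands still between calls to the robot, and variables do not carry over. Pictures are saved under pics/ and viewed, and the job is handed in when it is done.

Besides the shell and the picture viewer there is one more tool, called after "Emit:" as name(argument=value, ...) on one line, values as JSON. move_arm: Moves the arm, as the interface text tells. Its arguments: {"type":"object","properties":{"targets":{"type":"array","items":{"type":"array"}},"gripper":{"type":"number"}},"required":["targets"]}

```bash
mkdir -p pics; ls
cat > h.py <<'E'
import numpy as np, cv2
from bench import ctrl
from scipy.spatial.transform import Rotation as Ro
def snap(n,f):
    s=ctrl.read_state(); c=ctrl.read_camera(n); cv2.imwrite('pics/'+f,c['img'][:,:,::-1]); 
    np.save('pics/'+f[:-4]+'.npy',dict(c=c,s=s),allow_pickle=True); return s,c
def load(f): d=np.load('pics/'+f+'.npy',allow_pickle=True).item(); return d['s'],d['c']
def ray(s,c,u,v):
    if 'R' in c:
        R=np.array(c['R']);t=np.array(c['t']); d=R.T@np.array([(u-c['cx'])/c['fx'],(v-c['cy'])/c['fy'],1]); return -R.T@t,d/np.linalg.norm(d)
    x=(u-c['cx'])/c['fx'];y=(v-c['cy'])/c['fy'];th=np.hypot(x,y)
    d=np.array([np.sin(th)*x/th,np.sin(th)*y/th,np.cos(th)]) if th>0 else np.array([0,0,1.])
    T=np.array(c['tool_from_camera']);W=Ro.from_euler('xyz',s['tool_rot']).as_matrix()
    return np.array(s['position'])+W@T[:3,3],W@T[:3,:3]@d
def onz(s,c,u,v,z):
    o,d=ray(s,c,u,v); return o+d*(z-o[2])/d[2]
def proj(s,c,X):
    X=np.array(X,float)
    if 'R' in c:
        p=np.array(c['R'])@X+np.array(c['t']);return p[0]/p[2]*c['fx']+c['cx'],p[1]/p[2]*c['fy']+c['cy']
    T=np.array(c['tool_from_camera']);W=Ro.from_euler('xyz',s['tool_rot']).as_matrix()
    p=T[:3,:3].T@(W.T@(X-np.array(s['position']))-T[:3,3]);th=np.arctan2(np.hypot(p[0],p[1]),p[2]);r=np.hypot(p[0],p[1])
    return c['cx']+c['fx']*th*p[0]/r,c['cy']+c['fy']*th*p[1]/r
E
python3 - <<'E'
from h import *
for n in ['scene','side','wrist']:
    s,c=snap(n,n+'0.png'); print(n,{k:np.round(v,3).tolist() for k,v in c.items() if k!='img'})
print(s)
E
```

```text
pics
scene {'fx': 450.29, 'fy': 450.29, 'cx': 320.4, 'cy': 245.833, 'R': [[-0.405, 0.914, 0.01], [0.646, 0.293, -0.705], [-0.648, -0.279, -0.709]], 't': [0.29, -0.34, 1.425]}
side {'fx': 503.988, 'fy': 503.988, 'cx': 309.628, 'cy': 233.855, 'R': [[-0.992, -0.125, 0.013], [-0.074, 0.494, -0.867], [0.102, -0.861, -0.499]], 't': [0.618, 0.144, 0.826]}
wrist {'fx': 371.648, 'fy': 371.648, 'cx': 319.912, 'cy': 231.95, 'tool_from_camera': [[1.0, -0.001, -0.001, 0.0], [0.001, 0.955, 0.297, -0.075], [0.0, -0.297, 0.955, -0.129], [0.0, 0.0, 0.0, 1.0]]}
{'time': 0.1, 'joint_pos': array([ 1.28552041,  0.61580547, -0.01263139,  1.42476817,  0.00812974,
        1.10342036, -0.04042339]), 'joint_velocities': array([-0.00097212, -0.0010394 , -0.00082613, -0.00212465, -0.00063849,
       -0.00045495, -0.00043331]), 'effort': array([ 1.28004005e-03, -4.70382464e+01,  2.60345517e-01, -1.71570611e+01,
        1.01174827e-02,  5.84477879e-03, -1.56202560e-05]), 'position': array([ 0.16617254, -0.62770431,  0.2442552 ]), 'tool_rot': array([ 3.14154439e+00,  2.35018798e-03, -1.31195258e+00]), 'force': array([-0.08464912,  0.01643722, -0.28037217]), 'ft_torque': array([-0.03927226, -0.0175285 , -0.02780445]), 'gripper_width': 1.0006371828266827}
```

View pics/scene0.png

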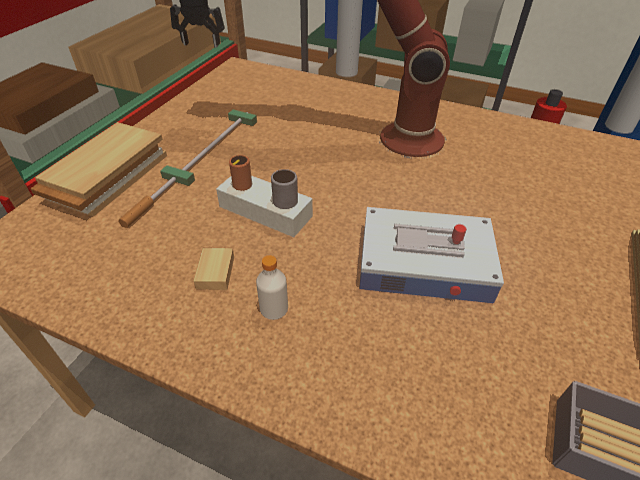

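View pics/side0.png

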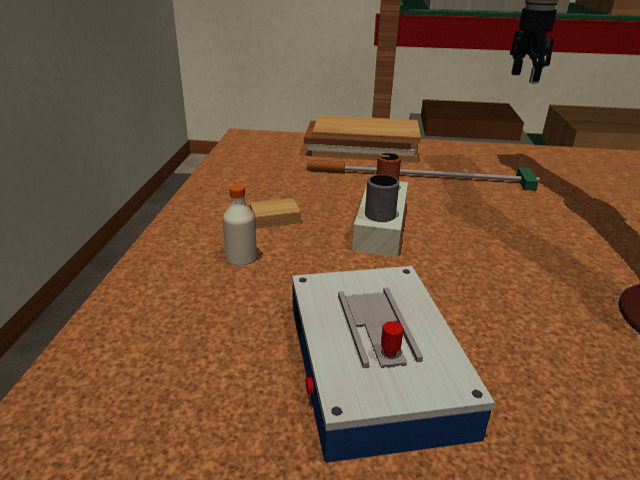

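View pics/wrist0.png

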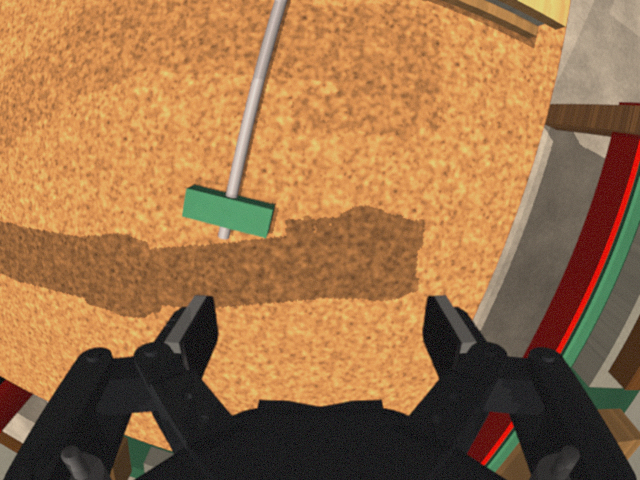

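The scene view shows the knob near (459,233), the brown drum near (241,172) and the grey one near (285,188). The sander deck spans roughly (365-498, 210-290). In the side view the knob is near (392,337) and the brown drum near (389,165).

Run:
```python
from h import *
def blobs(f,lo,hi,amin=60,lo2=None,hi2=None):
    s,c=load(f); hsv=cv2.cvtColor(c['img'],cv2.COLOR_RGB2HSV); m=cv2.inRange(hsv,lo,hi)
    n,l,st,ce=cv2.connectedComponentsWithStats(m)
    for i in range(1,n):
        if st[i,4]>amin: print(f,st[i].tolist(),ce[i].round(1))
    return l,st
for f in ['scene0','side0']:
    print('red');blobs(f,(0,200,120),(5,255,255),50)
    s,c=load(f);im=c['img']
    b={'scene0':(220,140,320,240),'side0':(340,140,420,260)}[f]
    cv2.imwrite('pics/'+f+'_crop.png',cv2.resize(im[b[1]:b[3],b[0]:b[2],::-1],None,fx=6 if f=='scene0' else 5,fy=6 if f=='scene0' else 5,interpolation=cv2.INTER_CUBIC)[:600])
    b={'scene0':(355,200,505,305),'side0':(285,260,485,450)}[f]
    k=5 if f=='scene0' else 3
    cv2.imwrite('pics/'+f+'_crop2.png',cv2.resize(im[b[1]:b[3],b[0]:b[2],::-1],None,fx=k,fy=k,interpolation=cv2.INTER_CUBIC)[:600])
```

```text
red
scene0 [118, 45, 116, 78, 314] [172.7  85.8]
scene0 [538, 100, 29, 11, 131] [554.  106.4]
red
side0 [383, 322, 20, 13, 204] [392.8 327.8]
side0 [307, 378, 6, 12, 58] [309.7 383.4]
```

View pics/scene0_crop.png

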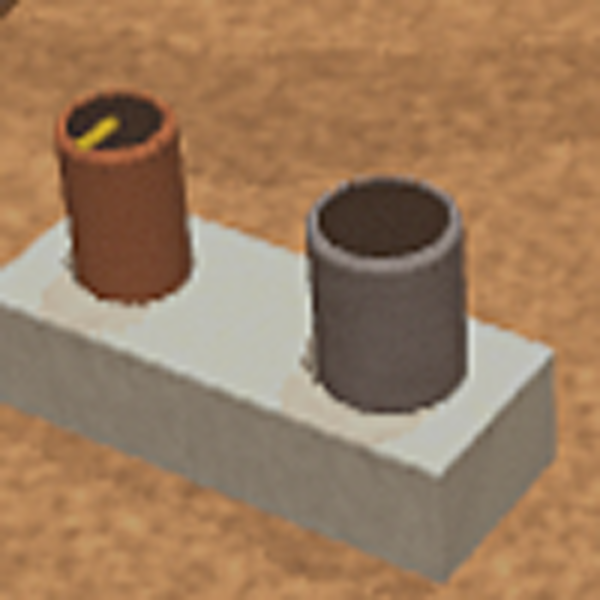

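View pics/scene0_crop2.png

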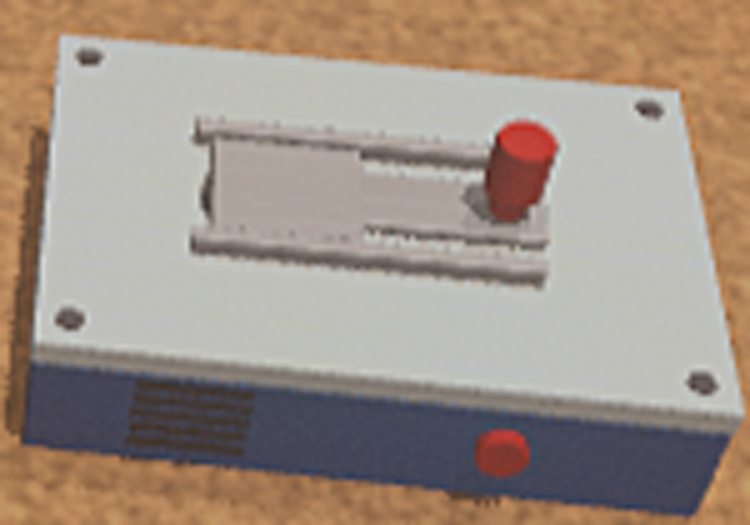

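View pics/side0_crop2.png

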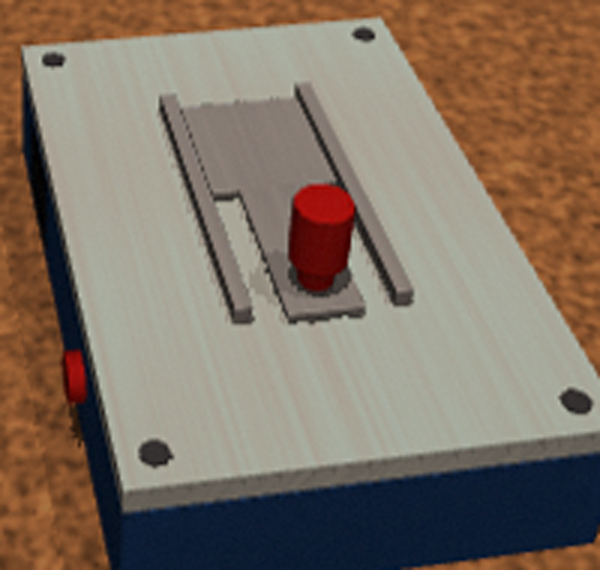

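View pics/side0_crop.png

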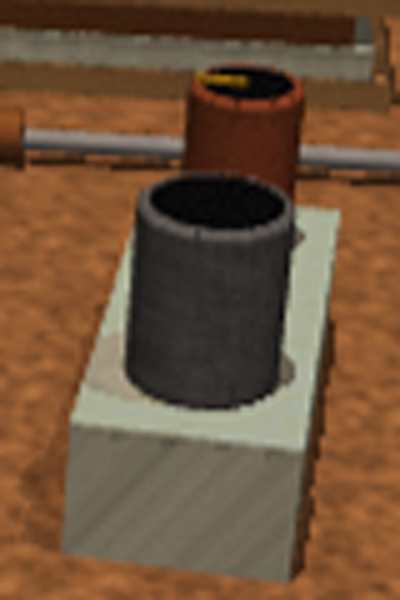

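Run:
```python
from h import *
P={'scene0':dict(deck=[(367,207.2),(491,218.4),(503.4,282.5),(362,269)],knob=(460,228),drum=(239.7,160),line=(233.3,164.2),spare=(284.5,177.5),rail=[(395,221),(455,229)]),
'side0':dict(deck=[(292.3,275.3),(411.7,266),(485,404),(327,424)],knob=(392.5,327),drum=(389,156.4),line=(380.4,155.6),spare=(383,180))}
for f in P:
    s,c=load(f);p=P[f];print(f)
    D=np.array([onz(s,c,*q,.07)[:2] for q in p['deck']]);print(D.round(4).tolist(),'ctr',D.mean(0).round(4))
    print([np.linalg.norm(D[i]-D[(i+1)%4]).round(4) for i in range(4)],[np.degrees(np.arctan2(*(D[(i+1)%4]-D[i])[::-1])).round(1) for i in range(4)])
    for k,z in [('knob',.12),('drum',.136),('line',.136),('spare',.136)]: print(k,onz(s,c,*p[k],z).round(4))
```

```text
scene0
[[0.4566, 0.0063], [0.374, 0.2845], [0.5643, 0.3389], [0.6484, 0.0639]] ctr [0.5108 0.1734]
[np.float64(0.2902), np.float64(0.1979), np.float64(0.2876), np.float64(0.2003)] [np.float64(106.5), np.float64(16.0), np.float64(-73.0), np.float64(-163.3)]
knob [0.4963 0.2254 0.12  ]
drum [ 0.494  -0.3149  0.136 ]
line [ 0.5156 -0.3197  0.136 ]
spare [ 0.5117 -0.1835  0.136 ]
side0
[[0.6442, 0.0623], [0.4537, 0.0073], [0.3837, 0.2877], [0.562, 0.3405]] ctr [0.5109 0.1744]
[np.float64(0.1983), np.float64(0.289), np.float64(0.1859), np.float64(0.2901)] [np.float64(-163.9), np.float64(104.0), np.float64(16.5), np.float64(-73.5)]
knob [0.4933 0.2263 0.12  ]
drum [ 0.4936 -0.3139  0.136 ]
line [ 0.5119 -0.3157  0.136 ]
spare [ 0.5064 -0.1862  0.136 ]
```

Emit:
move_arm(targets=[[[-9,-16,0],[0,0,0]],[[-18,-33,0],[0,0,0]],[[-20,-36,0],[0,0,0]],[[-20,-36,0],[0,0,0]],[[-20,-36,0],[0,0,0]],[[-20,-36,0],[0,0,0]],[[-20,-36,0],[0,0,0]],[[-20,-36,0],[0,0,0]],[[-20,-36,0],[0,0,0]],[[-20,-36,0],[0,0,0]],[[-20,-36,0],[0,0,0]],[[-12,-24,0],[0,0,0]]], gripper=0)

```text
time: 1.35
position: [0.497, -0.3094, 0.2454]
tool_rot: [-3.139, 0.003, -1.306]
force: [0.0, -0.2, -0.4]
gripper_width: 1.006
```

Run:
```python
from h import *
s,c=snap('wrist','wrist1.png');print(s['position'],s['tool_rot'],s['joint_pos'],s['time'],s['force'])
print(proj(s,c,[.494,-.3145,.136]))
```

```text
[ 0.49701995 -0.30940981  0.24538711] [-3.13938030e+00  2.56273212e-03 -1.30584190e+00] [ 0.5546436   0.51319668 -0.05267837  1.61727932  0.02650643  1.01207639
 -0.81116217] 1.35 [ 0.04577408 -0.18026462 -0.41706075]
(np.float64(326.6230595885845), np.float64(239.76163035487681))
```

View pics/wrist1.png

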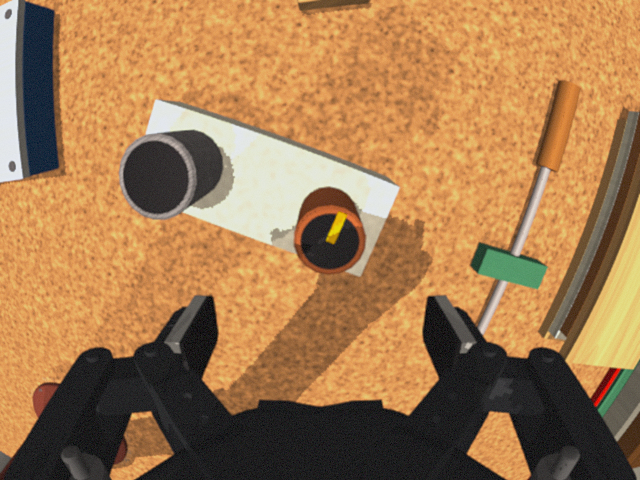

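The wrist view has the brown drum's top at about (330,239), 3 px from the predicted point. The yellow line runs to about (341,213), away from the base.

Run:
```python
from h import *
s,c=load('wrist1'); hsv=cv2.cvtColor(c['img'],cv2.COLOR_RGB2HSV)
b=hsv[180:290,285:375]
m=cv2.inRange(b,(20,150,120),(35,255,255)); n,l,st,ce=cv2.connectedComponentsWithStats(m)
i=1+st[1:,4].argmax(); ys,xs=np.where(l==i); xs=xs+285.;ys=ys+180.
p=np.array([onz(s,c,x,y,.136)[:2] for x,y in zip(xs,ys)]); q=p.mean(0);w,v=np.linalg.eigh(np.cov((p-q).T));d=v[:,1];t=(p-q)@d
print('line',st[i],q,np.degrees(np.arctan2(d[1],d[0])),q+d*t.min(),q+d*t.max())
# black top: dark
m=cv2.inRange(b,(0,0,0),(179,255,70)); 
n,l,st,ce=cv2.connectedComponentsWithStats(m);print(st[1:][st[1:,4]>50],ce[1:][st[1:,4]>50]+[285,180])
cv2.imwrite('pics/w1crop.png',cv2.resize(c['img'][170:300,270:390,::-1],None,fx=4.5,fy=4.5,interpolation=cv2.INTER_CUBIC))
```

```text
line [ 41  32  21  32 323] [ 0.50413684 -0.31819335] 172.37750084203762 [ 0.5151121  -0.31966215] [ 0.49298439 -0.31670083]
[[  16   35   58   54 2102]] [[328.60466223 243.00095147]]
```

View pics/w1crop.png

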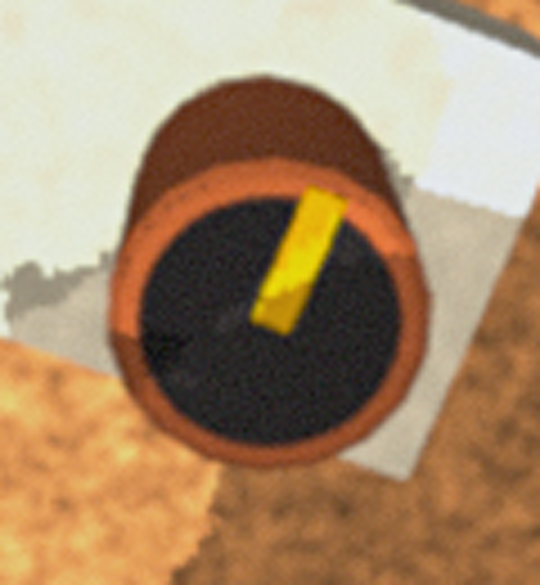

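Emit:
move_arm(targets=[[[-25,-6,0],[0,0,0]],[[-47,-12.5,0],[0,0,0]],[[-47,-12.5,0],[0,0,0]],[[-47,-12.5,0],[0,0,0]],[[-47,-12.5,0],[0,0,0]],[[-47,-12.5,0],[0,0,0]],[[-47,-12.5,0],[0,0,0]],[[-47,-12.5,0],[0,0,0]],[[-47,-12.5,0],[0,0,0]],[[-47,-12.5,0],[0,0,0]],[[-47,-12.5,0],[0,0,0]],[[-22,-7,0],[0,0,0]]])

```text
time: 2.6
position: [0.4926, 0.2268, 0.2455]
tool_rot: [-3.141, 0.004, -1.304]
force: [0.5, 0.7, 0.3]
gripper_width: 1.0
```

Run:
```python
from h import *
s,c=load('wrist1');print('drum',onz(s,c,329.8,239.7,.136))
s,c=snap('wrist','wrist2.png');print(s['position'],s['tool_rot'],s['joint_pos'],s['time'],s['force'])
print(proj(s,c,[.495,.226,.12]))
```

```text
drum [ 0.49460385 -0.31655913  0.136     ]
[0.49261644 0.22675368 0.24553106] [-3.14136322  0.00405474 -1.303627  ] [-0.3699998   0.44997698 -0.1471662   1.73563842  0.07316618  0.96030696
 -1.84824649] 2.6 [0.53873962 0.65312767 0.3345157 ]
(np.float64(322.7192751596545), np.float64(223.82303439662255))
```

View pics/wrist2.png

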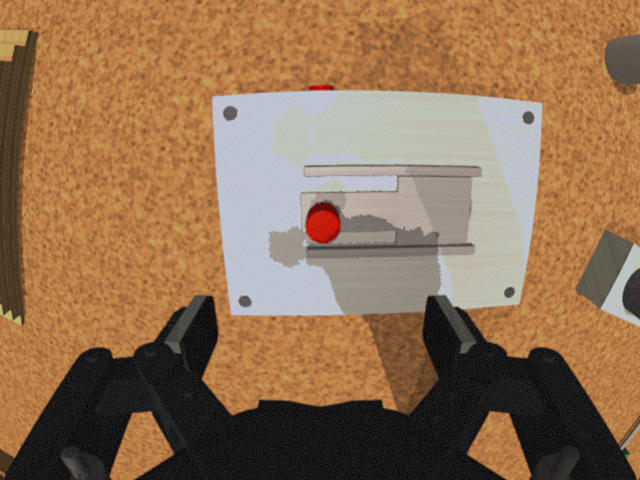

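The knob's top is at about (323,223), on the prediction. The deck screws are at (230,113), (528,118), (509,292) and (245,301).

Run:
```python
from h import *
s,c=load('wrist2')
S=np.array([onz(s,c,*q,.07)[:2] for q in [(230,113),(528,118),(509,292),(245,301)]]);print(S.round(4).tolist(),S.mean(0))
for i in range(4):
    d=S[(i+1)%4]-S[i];print(np.linalg.norm(d),np.degrees(np.arctan2(d[1],d[0])))
hsv=cv2.cvtColor(c['img'],cv2.COLOR_RGB2HSV);m=cv2.inRange(hsv,(0,200,190),(5,255,255))
n,l,st,ce=cv2.connectedComponentsWithStats(m);print([(a.tolist(),b) for a,b in zip(st[1:],ce[1:]) if a[4]>100])
k=onz(s,c,323,222.5,.12);print(k)
W=Ro.from_euler('xyz',s['tool_rot']).as_matrix();print('tool delta mm',W.T@(k-[0,0,.014]-s['position'])*1000)
```

```text
[[0.5527, 0.3206], [0.6258, 0.071], [0.463, 0.0232], [0.3898, 0.2722]] [0.50782648 0.171744  ]
0.2600034551177874 -73.6683271401472
0.16976048720087167 -163.61571620458454
0.25958370288093074 106.36317451430754
0.1699041119679739 16.52580353222493
[([307, 211, 32, 30, 665], array([321.37443609, 225.03759398]))]
[0.49599594 0.22606715 0.12      ]
tool delta mm [  2.12011674  -3.04634406 139.52431503]
```

Emit:
move_arm(targets=[[[1,-1.5,15],[0,0,-0.01]],[[1,-1.5,30],[0,0,-0.009]],[[0,0,30],[0,0,0]],[[0,0,30],[0,0,0]],[[0,0,20],[0,0,0]],[[0,0,10],[0,0,0]],[[0,0,5],[0,0,0]],[[0,0,0],[0,0,0]]])

```text
time: 3.45
position: [0.4985, 0.2191, 0.1055]
tool_rot: [3.142, 0.0, -1.293]
force: [-0.2, 1.0, -0.1]
gripper_width: 1.001
```

Emit:
move_arm(targets=[[[0,0,0],[0,0,0]],[[0,0,0],[0,0,0]],[[0,0,0],[0,0,0]],[[0,0,0],[0,0,0]],[[0,0,0],[0,0,0]],[[0,0,0],[0,0,0]]], gripper=1)

```text
time: 4.05
position: [0.4985, 0.2212, 0.1064]
tool_rot: [-3.14, 0.003, -1.292]
force: [-0.9, 2.7, 5.7]
gripper_width: 0.284
```

Emit:
move_arm(targets=[[[-4,0,0],[0,0,0]],[[-8,0,0],[0,0,0]],[[-8,0,0],[0,0,0]],[[-8,0,0],[0,0,0]],[[-8,0,0],[0,0,0]],[[-8,0,0],[0,0,0]],[[-8,0,0],[0,0,0]],[[-6,0,0],[0,0,0]],[[0,0,0],[0,0,0]]])

```text
time: 4.95
position: [0.4824, 0.2756, 0.1063]
tool_rot: [-3.141, 0.001, -1.292]
force: [-2.4, 0.0, 5.6]
gripper_width: 0.281
```

Moved 56.7 mm with no stop felt yet. Continuing in small steps.

Emit:
move_arm(targets=[[[-3,0,0],[0,0,0]],[[-3,0,0],[0,0,0]],[[-2,0,0],[0,0,0]],[[0,0,0],[0,0,0]]])

```text
time: 5.35
position: [0.4805, 0.2822, 0.1063]
tool_rot: [-3.141, -0.0, -1.293]
force: [-2.4, -0.8, 7.2]
gripper_width: 0.283
```

Emit:
move_arm(targets=[[[-2,0,0],[0,0,0]],[[-1,0,0],[0,0,0]],[[0,0,0],[0,0,0]]])

```text
time: 5.65
position: [0.4801, 0.2837, 0.1063]
tool_rot: [3.141, -0.002, -1.294]
force: [-1.1, -3.0, 6.6]
gripper_width: 0.283
```

Emit:
move_arm(targets=[[[-3,0,0],[0,0,0]],[[-3,0,0],[0,0,0]],[[0,0,0],[0,0,0]]])

```text
time: 5.95
position: [0.48, 0.2839, 0.1061]
tool_rot: [3.14, -0.01, -1.297]
force: [-0.8, -11.1, 9.4]
gripper_width: 0.283
```

Firm stop at 65.4 mm. I'll relax the push, release, and rise.

Emit:
move_arm(targets=[[[4,0,0],[0,0,0]],[[3,0,0],[0,0,0]],[[0,0,0],[0,0,0]]])

```text
time: 6.25
position: [0.4802, 0.2832, 0.1063]
tool_rot: [-3.141, -0.001, -1.294]
force: [-0.9, -1.4, 6.3]
gripper_width: 0.283
```

Emit:
move_arm(targets=[[[0,0,0],[0,0,0]],[[0,0,0],[0,0,0]],[[0,0,0],[0,0,0]],[[0,0,0],[0,0,0]],[[0,0,0],[0,0,0]],[[0,0,-10],[0,0,0]],[[0,0,-25],[0,0,0]],[[0,0,-35],[0,0,0]],[[0,0,-35],[0,0,0]],[[0,0,-30],[0,0,0]]], gripper=0)

```text
time: 7.25
position: [0.4801, 0.2845, 0.2431]
tool_rot: [-3.139, 0.001, -1.293]
force: [0.4, -0.1, -0.6]
gripper_width: 0.999
```

Emit:
move_arm(targets=[[[30,0,0],[0,0,0]],[[45,0,0],[0,0,0]],[[45,0,0],[0,0,0]],[[25,0,0],[0,0,0]],[[0,0,0],[0,0,0]]])

```text
time: 7.75
position: [0.5212, 0.1389, 0.2411]
tool_rot: [-3.141, -0.004, -1.302]
force: [-0.5, 0.1, -0.2]
gripper_width: 0.999
```

Run:
```python
from h import *
s,c=snap('wrist','wrist3.png');print(s['position'],s['tool_rot'],s['joint_pos'],s['time'],s['force'])
snap('scene','scene3.png')
snap('side','side3.png')
```

```text
[0.5212246  0.13892344 0.24107931] [-3.14098711 -0.00366654 -1.30235294] [-0.2271819   0.4490239  -0.1116433   1.75010235  0.06424541  0.94549689
 -1.66780863] 7.75 [-0.52561064  0.13149432 -0.2133355 ]
```

View pics/wrist3.png

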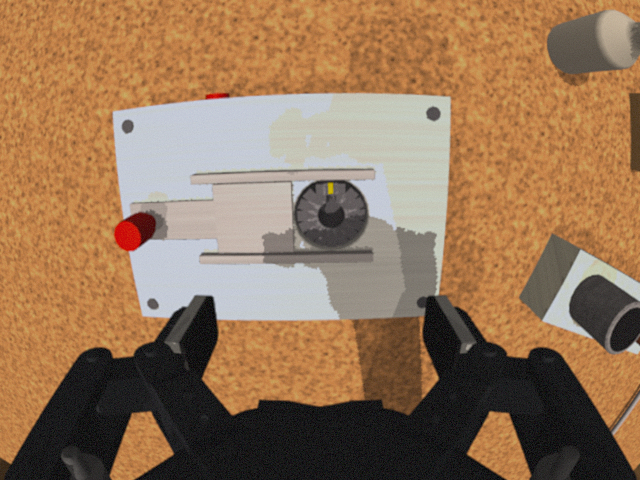

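The shutter is open and the hub is bare. Its centre is near (331,215), with the yellow keyway mark at (330,188).

Run:
```python
from h import *
s,c=load('wrist3'); im=c['img'];hsv=cv2.cvtColor(im,cv2.COLOR_RGB2HSV)
cv2.imwrite('pics/w3crop.png',cv2.resize(im[170:260,285:380,::-1],None,fx=6,fy=6,interpolation=cv2.INTER_CUBIC))
m=cv2.inRange(hsv[170:260,285:380],(20,150,120),(35,255,255));ys,xs=np.where(m>0);y=(xs.mean()+285,ys.mean()+170);print('yellow',y,len(xs))
Y=onz(s,c,*y,.07)
m=cv2.inRange(hsv[170:260,285:380],(0,0,0),(179,120,110));
n,l,st,ce=cv2.connectedComponentsWithStats(m);print(st[1:][st[1:,4]>50].tolist(),ce[1:][st[1:,4]>50]+[285,170])
print(Y,onz(s,c,331.5,214.5,.07))
S=np.array([onz(s,c,*q,.07)[:2] for q in [(127,126),(433,114),(422,301),(153,304)]]);print(S.round(4).tolist(),S.mean(0))
```

```text
yellow (np.float64(330.0), np.float64(188.0)) 55
[[0, 10, 88, 76, 4226]] [[330.71202082 218.45007099]]
[0.54246541 0.13568915 0.07      ] [0.52119298 0.12840413 0.07      ]
[[0.5528, 0.3212], [0.6258, 0.0712], [0.464, 0.0239], [0.3894, 0.2721]] [0.50800346 0.17208549]
```

View pics/w3crop.png

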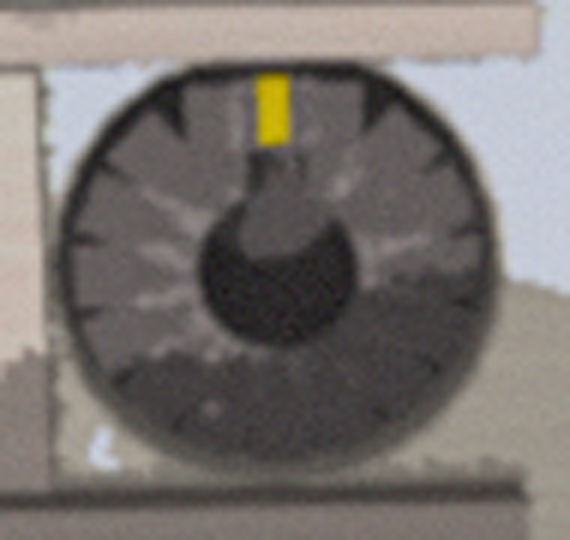

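View pics/scene3.png

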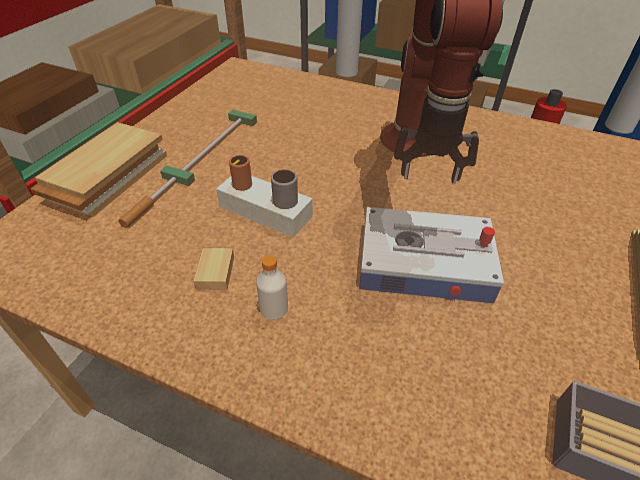

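View pics/side3.png

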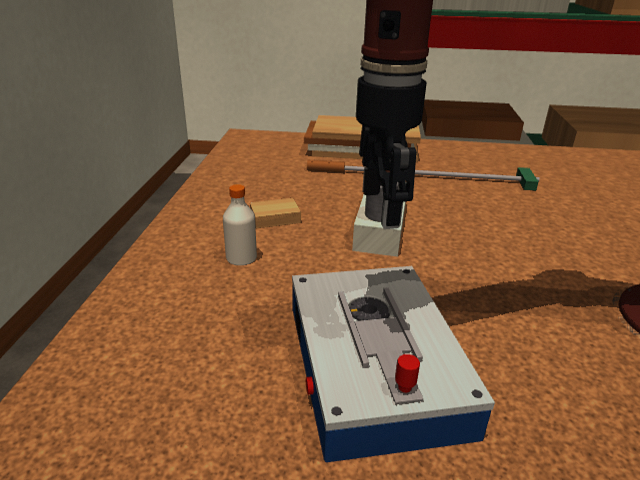

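Hub centre is (0.5212, 0.1285) and the keyway yaw is about 18°. Projecting from the deck screws agrees to 0.5 mm. Back to the drum.

Emit:
move_arm(targets=[[[20,7,0],[0,0,0]],[[40,13.5,0],[0,0,0]],[[40,13.5,0],[0,0,0]],[[40,13.5,0],[0,0,0]],[[40,13.5,0],[0,0,0]],[[40,13.5,0],[0,0,0]],[[40,13.5,0],[0,0,0]],[[40,13.5,0],[0,0,0]],[[40,13.5,0],[0,0,0]],[[40,13.5,0],[0,0,0]],[[40,13.5,0],[0,0,0]],[[12,4,0],[0,0,0]]])

```text
time: 9.1
position: [0.497, -0.315, 0.2403]
tool_rot: [3.14, -0.003, -1.298]
force: [-0.8, -1.0, -0.5]
gripper_width: 1.0
```

Emit:
move_arm(targets=[[[0,0,0],[0,0,0]],[[0,0,0],[0,0,0]],[[0,0,0],[0,0,0]]])

```text
time: 9.4
position: [0.499, -0.3072, 0.2404]
tool_rot: [-3.141, 0.002, -1.288]
force: [-0.1, 0.3, -0.1]
gripper_width: 1.001
```

Run:
```python
from h import *
s,c=load('wrist3');a=onz(s,c,330.5,188,.07)-onz(s,c,331.4,214.7,.07);print('key yaw',np.degrees(np.arctan2(a[1],a[0])))
s,c=snap('wrist','wrist4.png');print(s['position'],s['tool_rot'],s['joint_pos'],s['time'],s['force'])
print(proj(s,c,[.4946,-.3166,.136]))
cv2.imwrite('pics/w4crop.png',cv2.resize(c['img'][170:300,260:380,::-1],None,fx=4.5,fy=4.5,interpolation=cv2.INTER_CUBIC))
```

```text
key yaw 17.635261075190733
[ 0.4990239  -0.30719364  0.24040041] [-3.14051136e+00  1.93556969e-03 -1.28796599e+00] [ 0.54927533  0.51904068 -0.05312766  1.62225619  0.0287428   1.00169671
 -0.80033997] 9.4 [-0.13018694  0.33963461 -0.10513146]
(np.float64(332.16364959284533), np.float64(245.69661476474778))
```

View pics/w4crop.png

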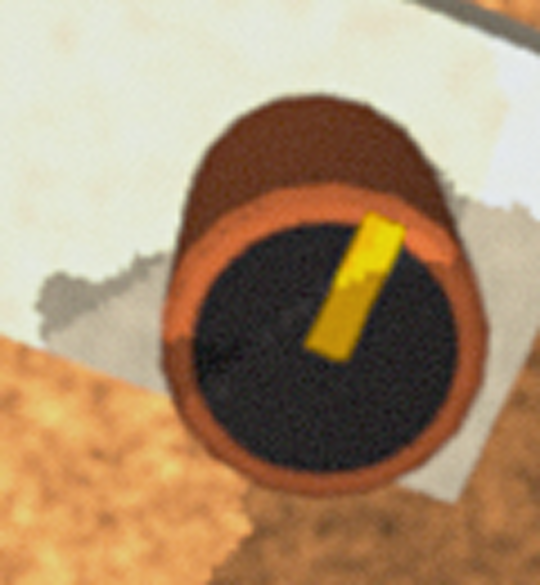

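The drum outline's centre is at (332.3,245.8), matching the prediction within 0.2 px. Descending to grasp.

Emit:
move_arm(targets=[[[4,3,10],[0,0,0]],[[4,4,30],[0,0,0]],[[0,0,30],[0,0,0]],[[0,0,30],[0,0,0]],[[0,0,20],[0,0,0]],[[0,0,12],[0,0,0]],[[0,0,6],[0,0,0]],[[0,0,2],[0,0,0]],[[0,0,0],[0,0,0]],[[0,0,0],[0,0,0]],[[0,0,0],[0,0,0]]])

```text
time: 10.55
position: [0.4937, -0.3205, 0.1012]
tool_rot: [-3.14, -0.001, -1.293]
force: [0.8, -0.5, 0.3]
gripper_width: 1.002
```

Run:
```python
from h import *
s,c=load('wrist4') if 0 else (None,None)
s,c=snap('wrist','wrist5.png');print(s['position'],s['tool_rot'],s['time'],s['force'])
```

```text
[ 0.49373057 -0.32050316  0.10123349] [-3.14029423e+00 -1.31141750e-03 -1.29299715e+00] 10.55 [ 0.81487806 -0.47886113  0.27816979]
```

View pics/wrist5.png

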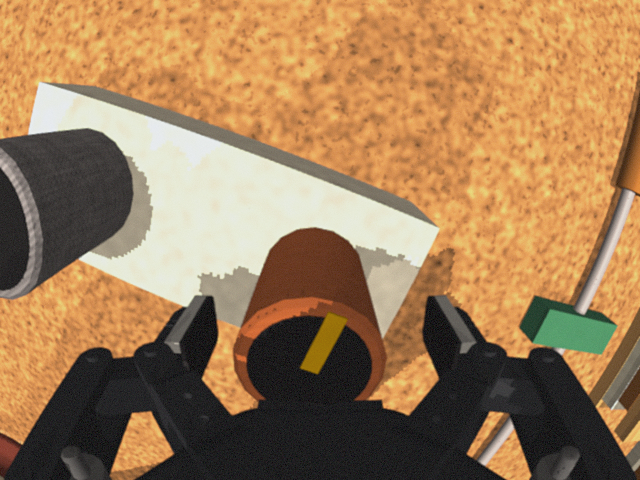

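Drum sits about 4 mm towards the left finger (309 vs. 320 px). Centering, then closing.

Emit:
move_arm(targets=[[[-3.5,-2,0],[0,0,0]],[[0,0,0],[0,0,0]],[[0,0,0],[0,0,0]],[[0,0,0],[0,0,0]]])

```text
time: 11.0
position: [0.4942, -0.3163, 0.1004]
tool_rot: [-3.142, -0.0, -1.293]
force: [0.6, 0.7, -0.6]
gripper_width: 0.999
```

Emit:
move_arm(targets=[[[0,0,0],[0,0,0]],[[0,0,0],[0,0,0]],[[0,0,0],[0,0,0]],[[0,0,0],[0,0,0]],[[0,0,0],[0,0,0]],[[0,0,0],[0,0,0]]], gripper=1)

```text
time: 11.6
position: [0.4944, -0.3166, 0.1006]
tool_rot: [-3.141, -0.001, -1.293]
force: [-0.2, -1.5, 2.7]
gripper_width: 0.575
```

Run:
```python
from h import *
s,c=snap('wrist','wrist6.png');print(s['position'],s['tool_rot'],s['time'],s['force'])
```

```text
[ 0.49436148 -0.31657656  0.10063869] [-3.14117824e+00 -6.40063021e-04 -1.29311495e+00] 11.6 [-0.15300373 -1.47941406  2.68291526]
```

View pics/wrist6.png

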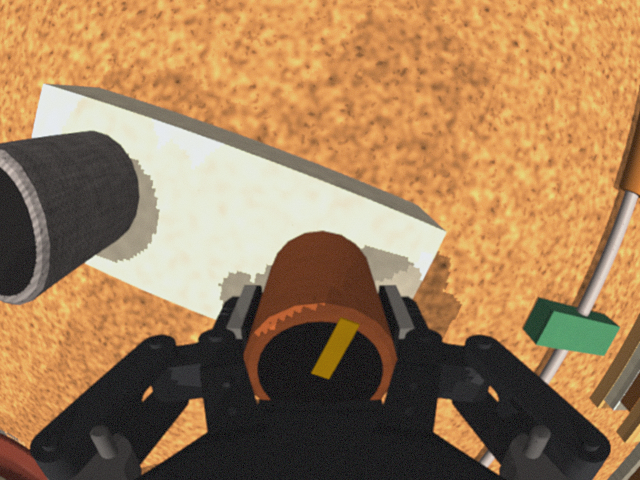

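```bash
cat >> h.py <<'E'
def linefit(s,c,z,box):
    u0,v0,u1,v1=box
    hsv=cv2.cvtColor(c['img'],cv2.COLOR_RGB2HSV)[v0:v1,u0:u1]
    m=cv2.inRange(hsv,(20,150,100),(35,255,255)); n,l,st,ce=cv2.connectedComponentsWithStats(m)
    i=1+st[1:,4].argmax(); ys,xs=np.where(l==i)
    p=np.array([onz(s,c,x+u0,y+v0,z)[:2] for x,y in zip(xs,ys)]); q=p.mean(0);w,v=np.linalg.eigh(np.cov((p-q).T));d=v[:,1];t=(p-q)@d
    return np.degrees(np.arctan2(d[1],d[0])),q+d*t.min(),q+d*t.max(),len(xs)
E
python3 - <<'E'
from h import *
s,c=load('wrist6');print(linefit(s,c,.136,(290,300,370,395)),np.degrees(s['tool_rot'][2]))
s,c=load('wrist4');print(linefit(s,c,.136,(290,200,370,290)))
E
```

```text
(np.float64(172.9054095801504), array([ 0.51509901, -0.31964324]), array([ 0.49256563, -0.31683873]), 1235) -74.09002911814146
(np.float64(172.71563423855525), array([ 0.51503487, -0.31961094]), array([ 0.49265512, -0.31675023]), 339)
```

Held: width 49 mm, drum centre at the TCP, key 66.9° from tool x. Lift straight up 150 mm, then carry over.

Emit:
move_arm(targets=[[[0,0,-5],[0,0,0]],[[0,0,-15],[0,0,0]],[[0,0,-25],[0,0,0]],[[0,0,-30],[0,0,0]],[[0,0,-30],[0,0,0]],[[0,0,-25],[0,0,0]],[[0,0,-15],[0,0,0]],[[0,0,-5],[0,0,0]],[[0,0,0],[0,0,0]],[[0,0,0],[0,0,0]]])

```text
time: 12.65
position: [0.4933, -0.3157, 0.2487]
tool_rot: [3.139, 0.003, -1.293]
force: [0.4, -0.1, -3.6]
gripper_width: 0.571
```

Emit:
move_arm(targets=[[[-10,-3.5,0],[0,0,0]],[[-20,-7,0],[0,0,0]],[[-35,-12.5,0],[0,0,0]],[[-45,-16,0],[0,0,0]],[[-45,-16,0],[0,0,0]],[[-45,-16,0],[0,0,0]],[[-45,-16,0],[0,0,0]],[[-45,-16,0],[0,0,0]],[[-45,-16,0],[0,0,0]],[[-40,-13,0],[0,0,0]],[[-30,-10,0],[0,0,0]],[[-15,-6,0],[0,0,0]]])

```text
time: 13.85
position: [0.5197, 0.1333, 0.2496]
tool_rot: [3.14, 0.003, -1.286]
force: [0.7, 0.0, -3.9]
gripper_width: 0.577
```

Emit:
move_arm(targets=[[[0,0,0],[0,0,-0.05]],[[0,0,0],[0,0,-0.1]],[[0,0,0],[0,0,-0.1]],[[0,0,0],[0,0,-0.1]],[[0,0,0],[0,0,-0.08]],[[0,0,0],[0,0,0]],[[0,0,0],[0,0,0]],[[0,0,0],[0,0,0]],[[0,0,0],[0,0,0]]])

```text
time: 14.75
position: [0.5213, 0.128, 0.2503]
tool_rot: [3.141, -0.0, -0.864]
force: [-0.7, 0.5, -3.7]
gripper_width: 0.57
```

Run:
```python
from h import *
s,c=snap('wrist','wrist7.png');print(s['position'],s['tool_rot'],s['time'],s['force'],s['ft_torque'],s['joint_pos'])
snap('scene','scene7.png');snap('side','side7.png')
```

```text
[0.52126244 0.12804858 0.25026401] [ 3.14133321e+00 -5.26738597e-05 -8.63868654e-01] 14.75 [-0.69477997  0.53860856 -3.70563518] [-0.00899954  0.05408143 -0.00394192] [-0.12276916  0.44225607 -0.23350736  1.74107795  0.12031879  0.97241335
 -1.2664007 ]
```

View pics/wrist7.png

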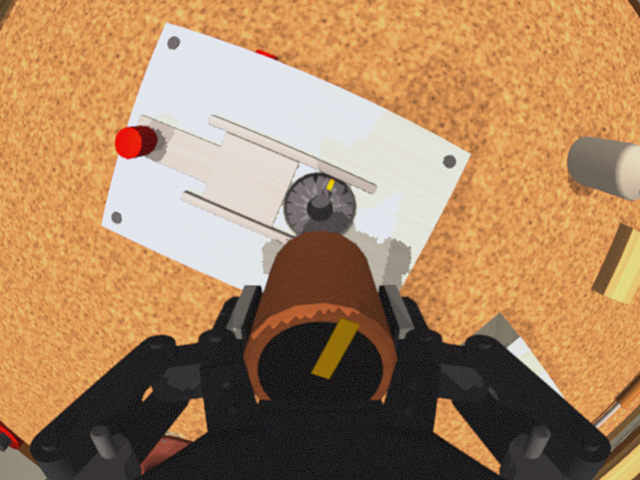

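View pics/scene7.png

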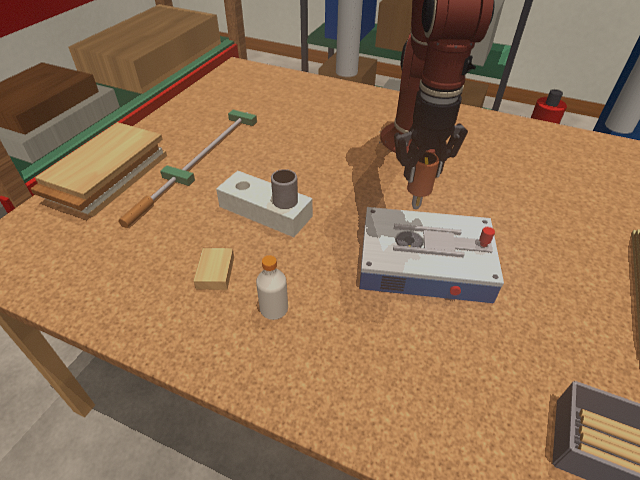

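View pics/side7.png

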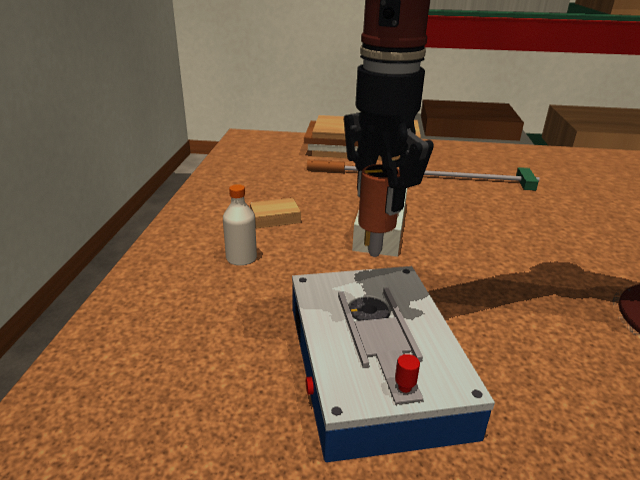

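Run:
```python
from h import *
s,c=load('wrist7');im=c['img']
cv2.imwrite('pics/w7crop.png',cv2.resize(im[160:250,275:365,::-1],None,fx=6,fy=6,interpolation=cv2.INTER_CUBIC))
S=np.array([onz(s,c,*q,.07)[:2] for q in [(174,43),(449.5,161.5),(117,217.5)]]);print(S.round(4).tolist(),(S[1]+S[2])/2)
top=s['position'][2]+.0354
print('line',linefit(s,c,top,(290,300,370,395)))
hsv=cv2.cvtColor(im,cv2.COLOR_RGB2HSV)
m=cv2.inRange(hsv[160:250,275:365],(20,150,100),(35,255,255));ys,xs=np.where(m>0);print(xs.mean()+275,ys.mean()+160,len(xs))
```

```text
[[0.5529, 0.3198], [0.6264, 0.071], [0.3901, 0.2719]] [0.50824243 0.17140996]
line (np.float64(-162.3958553881345), array([0.54137755, 0.13424124]), array([0.51976112, 0.12738238]), 1222)
330.3157894736842 183.94736842105263 57
```

View pics/w7crop.png

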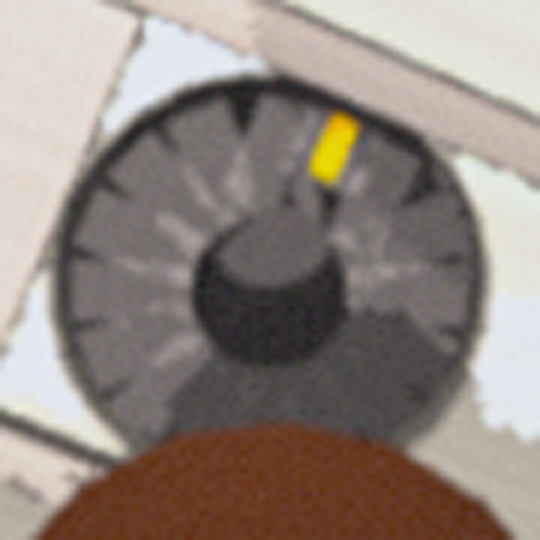

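Run:
```python
from h import *
s,c=load('wrist7')
h=onz(s,c,320.25,208,.07);m=onz(s,c,330.6,184.4,.07);d=m-h;print(h,d,np.degrees(np.arctan2(d[1],d[0])))
# static-camera relative check: hub and nose tip/drum top
for f in ['scene7','side7']:
    s,c=load(f); print(f,'hub pred px',proj(s,c,[.5212,.128,.07]),'nose pred px',proj(s,c,[s['position'][0],s['position'][1],s['position'][2]-.0876]))
    b=(385,140,480,260) if f[1]=='c' else (335,160,425,330)
    k=5 if f[1]=='c' else 3.5
    cv2.imwrite('pics/%s_c.png'%f,cv2.resize(c['img'][b[1]:b[3],b[0]:b[2],::-1],None,fx=k,fy=k,interpolation=cv2.INTER_CUBIC))
```

```text
[0.52153579 0.12851894 0.07      ] [0.02123486 0.00666715 0.        ] 17.43083675585438
scene7 hub pred px (np.float64(408.7641178314859), np.float64(239.05007401387326)) nose pred px (np.float64(415.4575627392511), np.float64(207.1999205357629))
side7 hub pred px (np.float64(368.8260476540954), np.float64(307.731974166231)) nose pred px (np.float64(373.64672985935397), np.float64(253.86951572562504))
```

View pics/scene7_c.png

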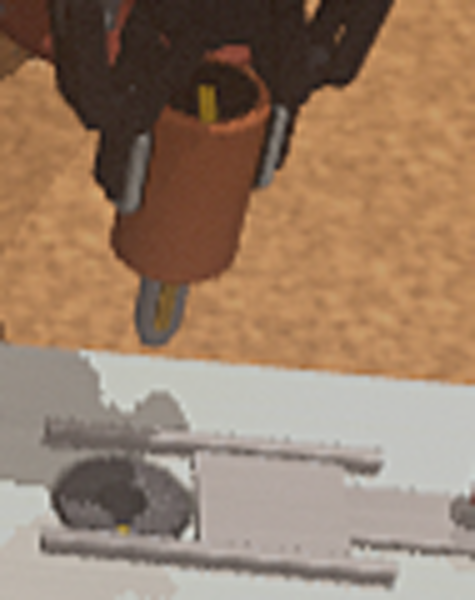

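View pics/side7_c.png

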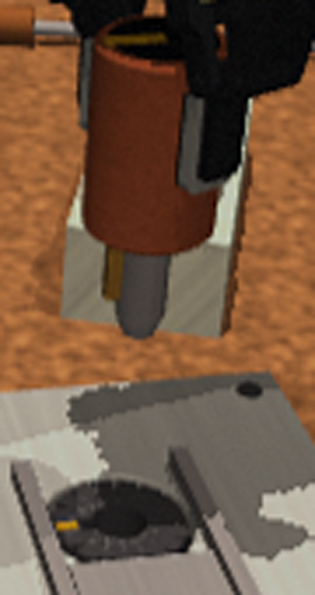

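Key (17.6°) and keyway (17.4°) agree, and the axis is within 0.6 mm of the hub. The shaft nose and hub also line up in both fixed views, to about 2 mm. Descend.

Emit:
move_arm(targets=[[[0,0,10],[0,0,0]],[[0,0,20],[0,0,0]],[[0,0,25],[0,0,0]],[[0,0,20],[0,0,0]],[[0,0,10],[0,0,0]],[[0,0,4],[0,0,0]],[[0,0,0],[0,0,0]],[[0,0,0],[0,0,0]],[[0,0,0],[0,0,0]]])

```text
time: 15.8
position: [0.5221, 0.1285, 0.1624]
tool_rot: [-3.139, -0.001, -0.863]
force: [-1.2, 0.6, -2.9]
gripper_width: 0.567
```

Run:
```python
from h import *
for n in ['scene','side']:
    s,c=snap(n,n+'8.png')
    b=(385,180,480,275) if n[1]=='c' else (335,200,425,340)
    k=5 if n[1]=='c' else 4
    cv2.imwrite('pics/%s8_c.png'%n,cv2.resize(c['img'][b[1]:b[3],b[0]:b[2],::-1],None,fx=k,fy=k,interpolation=cv2.INTER_CUBIC))
print(s['position'],s['tool_rot'],s['force'])
```

```text
[0.52193808 0.12841795 0.16227393] [-3.13966423e+00 -8.57606430e-04 -8.63020707e-01] [ 0.37965604  0.35140614 -2.66089581]
```

View pics/scene8_c.png

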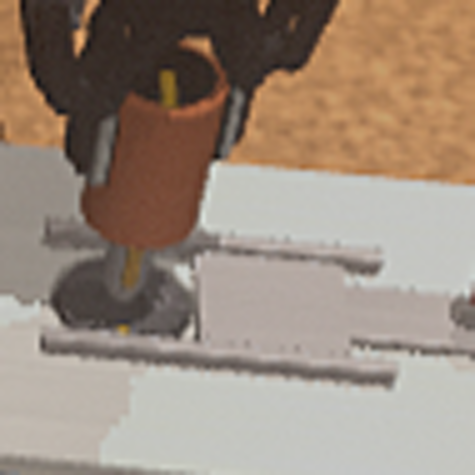

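View pics/side8_c.png

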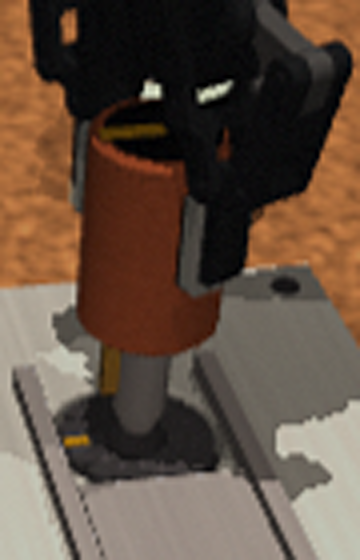

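Both views show the nose over the bore, with the key on the same side as the yellow mark. Lowering slowly.

Emit:
move_arm(targets=[[[0,0,3],[0,0,0]],[[0,0,4],[0,0,0]],[[0,0,4],[0,0,0]],[[0,0,3],[0,0,0]],[[0,0,0],[0,0,0]]])

```text
time: 16.4
position: [0.5211, 0.1282, 0.1467]
tool_rot: [3.141, 0.001, -0.863]
force: [-0.2, 0.4, -3.3]
gripper_width: 0.571
```

Emit:
move_arm(targets=[[[0,0,3],[0,0,0]],[[0,0,2],[0,0,0]],[[0,0,2],[0,0,0]],[[0,0,2],[0,0,0]],[[0,0,0],[0,0,0]]])

```text
time: 16.9
position: [0.5212, 0.1282, 0.138]
tool_rot: [3.141, 0.0, -0.863]
force: [-0.4, 0.0, -3.2]
gripper_width: 0.574
```

Emit:
move_arm(targets=[[[0,0,2],[0,0,0]],[[0,0,2],[0,0,0]],[[0,0,2],[0,0,0]],[[0,0,2],[0,0,0]],[[0,0,0],[0,0,0]]])

```text
time: 17.4
position: [0.5212, 0.1282, 0.13]
tool_rot: [3.141, 0.0, -0.863]
force: [0.4, -0.7, -2.8]
gripper_width: 0.571
```

The key is in the keyway with no contact force. 19.4 mm to go.

Emit:
move_arm(targets=[[[0,0,2],[0,0,0]],[[0,0,3],[0,0,0]],[[0,0,3],[0,0,0]],[[0,0,3],[0,0,0]],[[0,0,3],[0,0,0]],[[0,0,2],[0,0,0]],[[0,0,0],[0,0,0]]])

```text
time: 18.1
position: [0.5212, 0.1282, 0.114]
tool_rot: [3.141, 0.0, -0.863]
force: [-0.2, 1.4, -2.8]
gripper_width: 0.573
```

Emit:
move_arm(targets=[[[0,0,1],[0,0,0]],[[0,0,1],[0,0,0]],[[0,0,1],[0,0,0]],[[0,0,0],[0,0,0]]])

```text
time: 18.5
position: [0.5212, 0.1282, 0.1113]
tool_rot: [3.141, 0.0, -0.863]
force: [-0.7, -0.2, -3.5]
gripper_width: 0.57
```

Emit:
move_arm(targets=[[[0,0,1],[0,0,0]],[[0,0,1],[0,0,0]],[[0,0,0],[0,0,0]],[[0,0,0],[0,0,0]]])

```text
time: 18.9
position: [0.5215, 0.1283, 0.1106]
tool_rot: [-3.141, -0.001, -0.863]
force: [-2.6, -1.2, 4.9]
gripper_width: 0.572
```

Emit:
move_arm(targets=[[[0,0,1],[0,0,0]],[[0,0,0.7],[0,0,0]],[[0,0,0],[0,0,0]],[[0,0,0],[0,0,0]],[[0,0,0],[0,0,0]]])

```text
time: 19.4
position: [0.5215, 0.1283, 0.1105]
tool_rot: [-3.141, -0.001, -0.863]
force: [-4.5, -2.1, 17.8]
gripper_width: 0.572
```

Run:
```python
from h import *
for n in ['scene','side']:
    s,c=snap(n,n+'9.png')
    b=(385,180,480,275) if n[1]=='c' else (335,200,425,340)
    k=5 if n[1]=='c' else 4
    cv2.imwrite('pics/%s9_c.png'%n,cv2.resize(c['img'][b[1]:b[3],b[0]:b[2],::-1],None,fx=k,fy=k,interpolation=cv2.INTER_CUBIC))
    print(s['position'],s['tool_rot'],s['force'],s['ft_torque'])
```

```text
[0.52152315 0.12829193 0.11050178] [-3.14058250e+00 -1.15041335e-03 -8.63087787e-01] [-4.54477455 -2.08632817 17.77295629] [-0.19297794  1.22697058  0.01869364]
[0.52152515 0.12828801 0.11048988] [-3.14060214e+00 -1.12138475e-03 -8.63131509e-01] [-5.82470033 -0.89600847 15.25998165] [-0.23261876  1.15528371  0.03912528]
```

View pics/scene9.png

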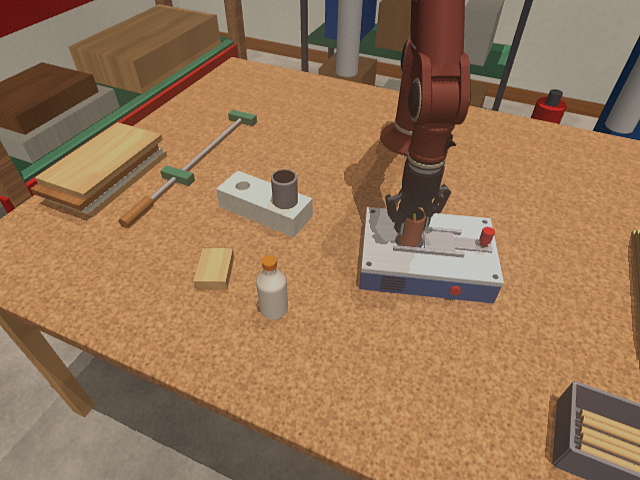

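View pics/side9_c.png

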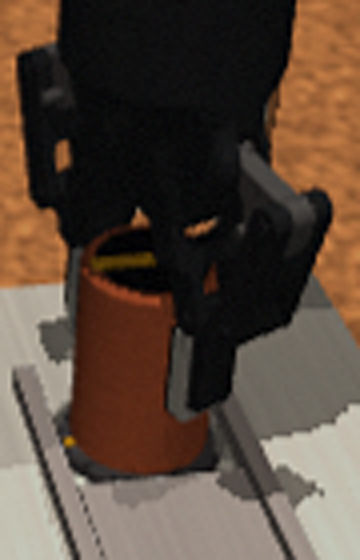

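Emit:
move_arm(targets=[[[0,0,0],[0,0,0]],[[0,0,0],[0,0,0]],[[0,0,0],[0,0,0]],[[0,0,0],[0,0,0]],[[0,0,0],[0,0,0]]])

```text
time: 20.0
position: [0.5215, 0.1283, 0.1105]
tool_rot: [-3.141, -0.001, -0.863]
force: [-4.6, -2.6, 15.4]
gripper_width: 0.577
```

```bash
python3 -c "
from h import *
s=ctrl.read_state();print(s['force'],s['position'],s['gripper_width'],s['time'])
print(ctrl.job_done())"
```

```text
[-4.5901314  -2.60511487 15.44791739] [0.52150841 0.1282893  0.11050776] 0.5767790060455603 20.0
the job is handed in; nothing more can be done
None
```

The drum is fully home on the hub, still gripped and pressed down, and I handed the job in at 20.0 s.

- **Shutter:** I pulled the red knob 65.4 mm until it met a firm stop (about 11 N), then let go. The last scene picture shows it still open.
- **Drum:** I lifted it out of the rack, turned it about 25° to line the key up with the keyway, and lowered it. The key entered with no contact force. Contact came at a TCP height of 110.6 mm, the height I had worked out for fully home. The side view shows the drum flush on the hub.
- **Final push:** the wrist sensor read 15–18 N upward over the last half second. Adding the drum's own weight gives about 19–21 N on the hub, with the gripper still closed on the drum.
- **Bystanders:** the grey drum, glue bottle and offcut look unmoved in the last scene picture.

**Disagreements:**
- The fixed cameras put the hub about 3 mm from where the wrist camera did. I used the wrist camera, and the free insertion bore that out.
- A sideways force of about 5 N and a moment of about 1.2 N m remained under the push.

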